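Clamp a board core sample in the bonding fixture

ROBOT

A 6-joint arm with a two-finger parallel gripper is mounted at the origin on the work surface. World frame = base frame: x ahead of the robot, y to its left, z up, the work surface at z = 0. Lengths are in mm, angles in degrees, forces in N, time in s.
With the tool pointing down it reaches from about 300 to 850 mm from the base axis. Payload 4.2 kg.
Tool frame: the origin (TCP) lies at the very end of the fingers, on their centre line; the grasp point (between the pads) lies 19 mm behind it (env.grasp_offset is the distance from the TCP to the grasp point, in mm); z points along the fingers, y is the line along which they close (so a half turn about z gives the same grasp; the last joint's range is limited). The gripper opens to 91 mm and grips with 3 to 60 N. Pads are 32 mm wide; open, the fingers measure 118 mm over their backs; the gripper's body (76 mm by 178 mm) begins 60 mm behind the grasp point.
Start: joints at [70.417, 18.312, 89.639, -0, 72.044, -1.146], TCP at [181.862, 545.503, 175.076] pointing down, gripper open.
Joint ranges: [-177.97, 177.97], [-48.28, 115.42], [12.27, 149.76], [-77.06, 257.06], [2.81, 150.46], [-146.56, 146.56]. Speed limits (degrees/s): [147.25, 147.25, 180, 180, 180, 180].

INTERFACE

Orientations are given as [roll, pitch, yaw] about the fixed x, y, z axes, in that order (R = Rz(yaw) Ry(pitch) Rx(roll)).
In Python, from workcell import env gives the robot as it stands. The module is installed in compiled form; this text tells all that it offers.
- The arm moves only by the tool send_rows, never from a script. Its argument "motion" is a list of rows, each an object of numbers: "tx", "ty", "tz": the shift along the tool's x, y, z in units of 500 mm (1.0 is 500 mm); "rx", "ry", "rz": the turn, a rotation vector about the tool's x, y, z in units of 30 degrees (1.0 is 30 degrees); "gripper": the closure, from -1 (fully open) to 1 (shut). In form: [{"tx": .., "ty": .., "tz": .., "rx": .., "ry": .., "rz": .., "gripper": ..}, ...]. A call has 1 to 12 rows; each row shifts and turns the commanded pose from where the row before left it, along the tool's axes as they then stand; what a row does not reach is not made up. A row lasts 1/8 s, in which the tool goes at most 62.5 mm and 10.7 degrees, less where a joint would pass 70% of its speed; a pose out of reach is approached as far as the arm can. A call with a number of a shift or a turn outside -1 to 1 is refused whole. A call with a gripper value outside its range is refused whole. The fingers move at their own pace and stop on an object; "grip_force" is the grip in N (left out, the last holds). Time passes only in rows, so rows that do not move let the fingers close. It gives the time, the measured TCP pose, the force, the opening and the grip force at its end, in the units of the state.
- env.state(): the state, without advancing time (a new reading comes with each control period).
- env.grab_frame(name): name is "scene" or "top"; returns a dict with "frame" (384x512x3 uint8, red, green, blue), "vertical_fov" (degrees; the focal length in pixels is half the picture's height over the tangent of half this angle, whatever the lens; pixels are square), "cx", "cy" (the principal point, pixels), "k1" (the pictures are not rectified: a ray, as slopes to the right and down, at radius r is drawn at 1 + k1 r^2 times it, then the intrinsics apply), "rvec" (rotation vector, rad) and "tvec" (3), from world to camera coordinates, as OpenCV has them. Camera axes: x right, y down, z forward; pixel columns grow to the right and rows downward; lengths in mm; the calibration is good to about 2 mm. A picture is of the moment at which its call begins. There is no depth.
- env.job_done(): hands the job in; it is judged then, once.
The state is a dict: "time_s": time; "qpos": joint angles; "qvel": joint speeds; "effort": joint torques, N m; "ee_pos": TCP position; "ee_rot": TCP orientation; "force": force on the tool from outside, world axes, zero at the start; "torque": the same for the moment, N m; "gripper_width": finger opening in mm; "gripper_force": force on a finger pad.
Only numpy, scipy, OpenCV 4.12 (cv2) and the standard library are available. Lean on these libraries where they do the work, as an engineer would, in place of code of your own. Each camera call takes 0.05 s, during which the arm holds its last target. There are 200 camera calls.

TASK

Push the wooden core sample along its channel until it butts against the end stop beyond the bridge, then screw the clamp's wing screw on top of the bridge down (clockwise from above) by pushing its wings round with the fingertips, stroke after stroke, until it stops and its foot bears on the wood. Do not pinch or force the screw, never lift the wood, leave the other things on the table where they stand, and finish with the hand clear.

Things in the scene. Friction and masses are not known exactly. Their poses are not given: they have to be found in the camera images.
- fixture: Bonding fixture, fixed: white base plate 136 mm (x) by 350 mm (y), 8 mm thick, with a channel along its y axis. Origin at table height on the channel's centre line; the plate runs from y = -235 to +115 mm, z up. Two side rails (inner faces at x = -51.5 and +51.5 mm, 12 mm wide) have tops 20 mm above the table. The channel is open at -y, closed by the stop bar at +y.
- stop (a point): Centre of the stop bar's inner face, which closes the channel at fixture y = +100 mm and faces -y. The bar's top is 24 mm above the table.
- bridge (a point): Middle of the top of the dark steel bridge over the channel, 51 mm above the table at fixture x = 0, y = +55 mm; the bridge is 127 mm along x, 36 mm along y and 9 mm thick. The brass wing screw stands upright through this point.
- core_mid (a point): Centre (half-way up) of the core sample: a loose flat wooden slab with small steel inserts, 100 (x) by 180 (y) by 14 mm, about 0.16 kg, in the fixture's channel on the 8 mm base plate (this point 15 mm above the table), axes as the fixture's within 0.02 rad. It starts 55 to 85 mm short of the stop; against the stop this point is at fixture y = +10 mm. Push its -y end face, 90 mm from this point.
- screw (a joint): Clockwise turn (from above) of the wing screw, rad: 0 = fully raised; starts between 0.8 and 2.8; the foot meets the sample at about 8.4, stop at 9.0 (it gives a little). At 0 and every half turn the wings lie along the fixture's x axis. It turns loosely (0.03 N m, about 1 N at a wing) and stays where left; each turn lowers it 3 mm.
- wings (a point): Point on the screw's vertical axis half-way up its wings: 87 mm above the table when fully raised, 4.3 mm lower when home. The wings reach 13 mm above and below it. The two opposite upright brass wings are 8 mm thick and reach 46 mm from the axis; the hub has 11 mm radius and its top is level with theirs.
- spindle: The screw's non-turning steel spindle, 10 mm thick, and its black pressure foot, a disc of 24 mm diameter under the bridge, moving down with the screw. Origin on the screw's axis, at table height when fully raised (it moves down with the screw).
- spare_screw: Bystander: a loose spare brass wing screw about 67 mm long lying on the table; origin under its winged end.
- cap: Bystander: a white bottle cap, 42 mm wide, 14 mm high; origin at the centre of its underside.
- cup: Bystander: a white mixing cup, 100 mm wide at the rim and 105 mm high, with a wooden stir stick in it standing to about 155 mm; origin at the centre of its underside.
- bottle: Bystander: a white resin bottle, 72 mm wide, 190 mm high; origin at the centre of its underside.
- squeegee: Bystander: a flat yellow plastic squeegee, 70 by 100 by 4 mm (6 mm at one edge); origin at the centre of its underside.
- roller: Bystander: a laminating roller, 70 mm wide and 24 mm thick, with a wooden handle, about 140 mm long overall; origin under the middle of the roller, handle towards its -x.
- glove_box: Bystander: a paper glove box, 120 by 230 by 75 mm, standing to the left; origin at the centre of its underside.
- core: The same core sample; origin at the centre of its underside.
There are look-alikes about, which are no part of the job. Of the things like the core, leave any that is red; of the rest the smaller one is meant.

How it is judged (in metres and radians):
On the way, in this order (a step that is already met when the one before it is completed fails the run):
1. the core sample is pushed up against the end stop, flat in the channel (y of core_mid in the frame of fixture above 0.007 m and z of core_mid in the frame of fixture below 0.018 m), for 0.2 s.
2. the wing screw is screwed down to its stop with the foot bearing on the sample (value of joint screw above 8.55 rad and contact force between spindle and core above 0.5 N), for 0.2 s.
At the end, for the whole second after the job is handed in: The core sample lies flat in the channel within 3 mm of the end stop and at rest, the wing screw is turned to within 0.45 rad of its stop (8.55 of 9.0), and the foot presses on the sample with more than 0.5 N (all of step 1 and all of step 2 and linear speed of core below 0.01 m/s); the robot touches nothing.
It fails at once if the core sample is lifted or tipped more than 8 mm out of the channel (z of core_mid in the frame of fixture above 0.023 m or angle between core_mid's own z axis and vertical above 0.12 rad).
It fails at once if the screw is pinched or forced (more than 38 N between the fingers and the screw) (contact force between the fingers and spindle above 38 N).
It fails at once if a bystander is moved more than 20 mm or tipped over (distance of any of spare_screw, cap, cup, bottle, squeegee, roller, glove_box from where it was at the start of the episode above 0.02 m or angle between any of spare_screw, cap, cup, bottle, squeegee, roller, glove_box's own z axis and vertical above 0.4 rad).
It also fails if it takes over 64 s, if anything falls off the work surface, if the arm or the gripper's body presses on something with over 40 N, if the wrist force passes 120 N, or if a joint passes its speed limit or range.

## Working session

There is one attempt and no reset: what is moved stays moved. The work goes in short steps, Python scripts to look and compute and a tool call to move; the robot and the scene stay as the last step left them, time stands still between calls to the robot, and variables do not carry over. Pictures are saved under pics/ and viewed, at most 10 in all, crops included, and the job is handed in when it is done.

Besides the shell and the picture viewer there is one more tool, called as name([rows], argument=value, ...), one row to a line, values as JSON. send_rows: Moves the arm, as the interface text tells. Shifts and turns lie within -1 to 1; 1 stands for 500 mm of shift or 30 degrees of turn. Its arguments: {"type":"object","properties":{"motion":{"type":"array"},"grip_force":{"type":"number"}},"required":["motion"]}

```bash
mkdir -p pics
cat > h.py <<'E'
import numpy as np, cv2
from workcell import env
def grab(n):
    f=env.grab_frame(n); return f
def K(f):
    h=f["frame"].shape[0]; fl=h/2/np.tan(np.radians(f["vertical_fov"])/2)
    return np.array([[fl,0,f["cx"]],[0,fl,f["cy"]],[0,0,1]]),np.array([f["k1"],0,0,0,0.])
def plane(f,px,z):
    k,d=K(f); p=np.array(px,float).reshape(-1,1,2)
    u=cv2.undistortPoints(p,k,d).reshape(-1,2)
    R=cv2.Rodrigues(np.array(f["rvec"],float))[0]; t=np.array(f["tvec"],float).ravel()
    C=-R.T@t; r=np.c_[u,np.ones(len(u))]@R
    return C+r*((z-C[2])/r[:,2])[:,None]
def proj(f,P):
    k,d=K(f); return cv2.projectPoints(np.array(P,float).reshape(-1,1,3),np.array(f["rvec"],float),np.array(f["tvec"],float),k,d)[0].reshape(-1,2)
def save(f,n,crop=None,s=1):
    im=f["frame"][...,::-1]
    if crop: x0,y0,x1,y1=crop; im=im[y0:y1,x0:x1]
    cv2.imwrite("pics/"+n,cv2.resize(im,None,fx=s,fy=s,interpolation=cv2.INTER_CUBIC))
E
python3 - <<'E'
from h import *
for n in("scene","top"):
    f=grab(n); save(f,n+"0.png",s=1.5); np.save(n+"0.npy",f,allow_pickle=True)
    print(n,f["vertical_fov"],f["k1"],f["rvec"],f["tvec"])
s=env.state();print({k:s[k] for k in("time_s","ee_pos","ee_rot","force","gripper_width")})
E
```

```text
scene 48.600980440193176 -0.019752920040757016 [ 1.79755517  1.69918954 -0.6894857 ] [-130.8744001  -265.80131414 1485.38687399]
top 45.28794170727052 -0.14713190012080174 [ 2.11366613 -2.14775176  0.19992229] [ 123.95330635  458.65900758 1618.5147078 ]
{'time_s': 0.1, 'ee_pos': array([181.68998834, 544.992292  , 174.30106794]), 'ee_rot': array([-1.79908345e+02,  2.60857085e-04,  1.61564136e+02]), 'force': array([ 0.53146447, -0.24835928,  0.33314684]), 'gripper_width': 91.1091846694276}
```

View pics/top0.png

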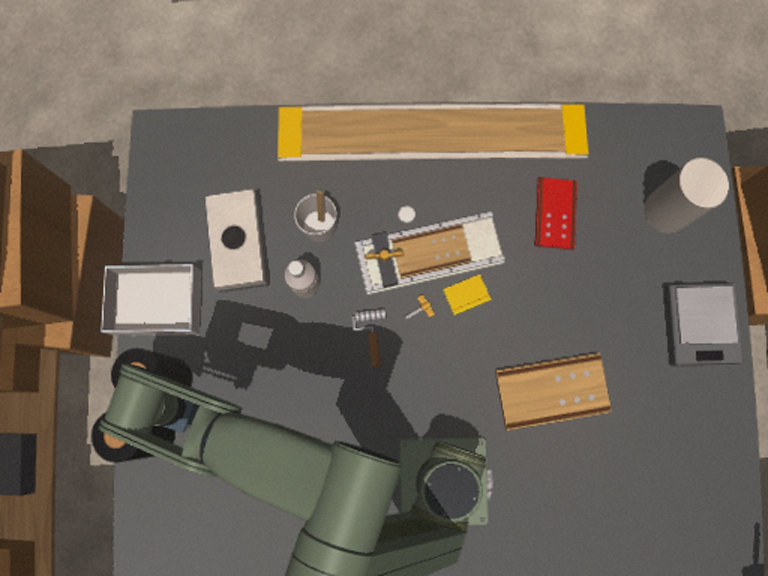

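View pics/scene0.png

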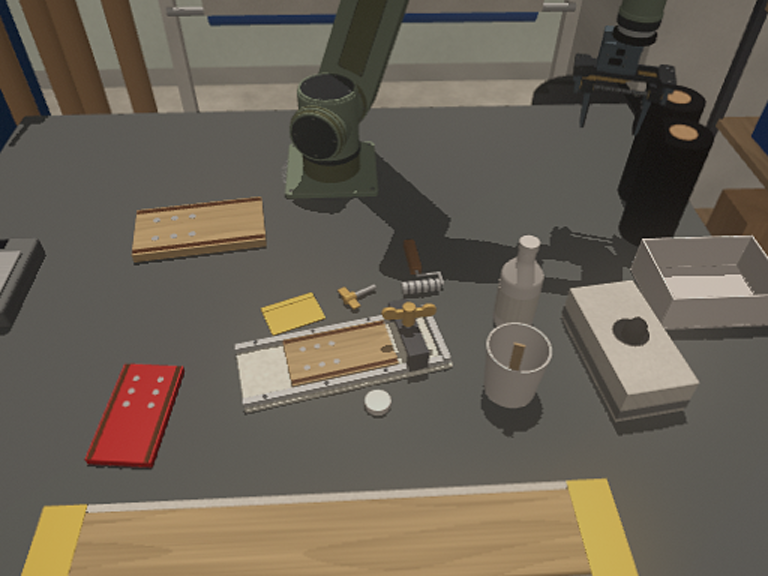

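The top view (1.5x pixels) has three slabs:
- The wooden slab in the fixture channel at (433,250).
- A red slab at (556,213), which is excluded.
- A larger wooden slab at (553,390).

The smaller non-red slab, in the fixture, is the one meant. The bridge and wing screw are at (385,255). I'll confirm with an enlarged crop.

Run:
```python
from h import *
f=np.load("top0.npy",allow_pickle=True).item()
save(f,"crop1.png",(228,130,344,204),6.8)
im=f["frame"][130:204,228:344]; hsv=cv2.cvtColor(im,cv2.COLOR_RGB2HSV)
w=((hsv[...,1]<60)&(hsv[...,2]>140)).astype(np.uint8)
# drop cap: biggest component after closing
n,l,st,c=cv2.connectedComponentsWithStats(cv2.morphologyEx(w,cv2.MORPH_CLOSE,np.ones((3,3))))
print(st,)
P=np.argwhere(l==1+np.argmax(st[1:,4]))[:,::-1]
r=cv2.boxPoints(cv2.minAreaRect(P.astype(np.float32)))+[228,130]
print(r); q=plane(f,r,14)[:,:2]; print(q.round(1),q.mean(0))
print([np.linalg.norm(q[i]-q[i-1]).round(1) for i in range(4)])
for i in range(4): d=q[i]-q[i-1]; print(np.degrees(np.arctan2(d[1],d[0])).round(2))
b=(hsv[...,0]>10)&(hsv[...,0]<25)&(hsv[...,1]>60)
n,l,st,c=cv2.connectedComponentsWithStats(b.astype(np.uint8)); print(st,c)
```

```text
[[   0    0  116   74 6831]
 [  37    7   12   12  101]
 [   8   11  101   55 1630]
 [  73   27    2    2    3]
 [  67   29    2    2    4]
 [  60   30    2    2    3]
 [  76   37    2    3    5]
 [  69   39    3    2    5]
 [  63   41    2    1    2]]
[[235.83301544 161.26522636]
 [328.76031494 140.14538193]
 [336.62869263 174.76620483]
 [243.70139313 195.88604736]]
[[ 581.5  204.8]
 [ 658.5 -145.1]
 [ 524.7 -168.3]
 [ 450.7  176.9]] [553.85047888  17.08260491]
[np.float64(133.8), np.float64(358.3), np.float64(135.8), np.float64(353.0)]
12.05
-77.58
-170.16
102.11
[[   0    0  116   74 6712]
 [  15   19   72   37 1363]
 [  67   53   33   21  461]
 [  50   66   10    8   48]] [[55.9386174  34.16328963]
 [56.52898019 37.29053558]
 [83.48373102 64.68763557]
 [53.85416667 70.08333333]]
```

View pics/crop1.png

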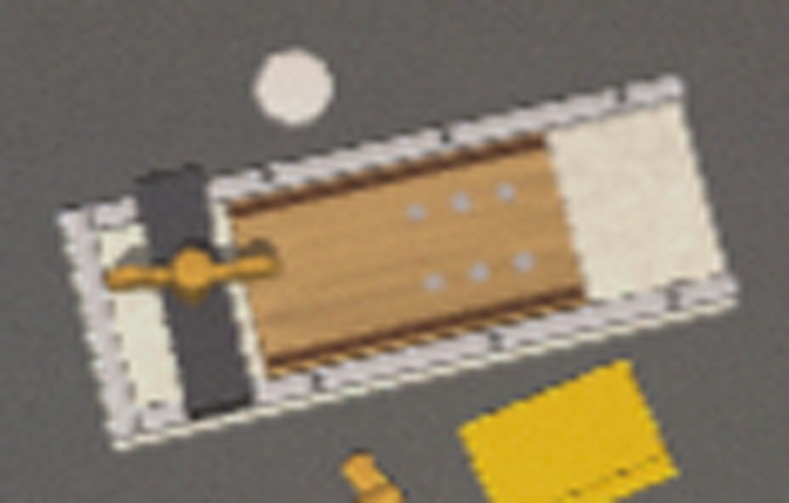

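The crop confirms it: the wood slab with six inserts sits in the white fixture, with its -y end at crop x≈548–582. The hub is at crop (193,273), and the wings lie nearly along the channel. The bridge spans crop (137–250, 170–415).

Run:
```python
from h import *
f=np.load("top0.npy",allow_pickle=True).item()
c=lambda *p:[(np.array(q)+0.5)/6.8-0.5+[228,130] for q in p]
b=plane(f,c((137,180),(205,170),(250,403),(190,416)),51)[:,:2]; print("bridge",b.round(1),b.mean(0))
pl=plane(f,c((115,448),(738,300)),4)[:,:2]; print("plate -x edge",pl.round(1))
rt=plane(f,c((60,213),(683,85)),14)[:,:2]; print("plate +x edge",rt.round(1))
hub=plane(f,c((193,273)),99)[:,:2];print("hub top",hub)
w=plane(f,c((110,280),(276,262)),92)[:,:2];print("wing ends",w.round(1),w.mean(0))
co=plane(f,c((548,140),(585,297)),22)[:,:2];print("core end",co.round(1))
d=pl[0]-pl[1]; print("yaw",np.degrees(np.arctan2(-d[0],d[1])))
d=rt[0]-rt[1]; print("yaw",np.degrees(np.arctan2(-d[0],d[1])))
d=w[0]-w[1]; print("wing yaw",np.degrees(np.arctan2(-d[0],d[1])))
cup=plane(f,[(318/1.5,215/1.5),(321/1.5,193/1.5)],130);print("cup/stick",cup.round(0))
print("bottle",plane(f,[(297/1.5,270/1.5)],190).round(0))
g=np.load("scene0.npy",allow_pickle=True).item()
hs=plane(g,[(409/1.5,305/1.5)],99);print("hub scene",hs.round(1))
print("scene plate corners",plane(g,[(236/1.5,344/1.5),(247/1.5,410/1.5),(451/1.5,367/1.5)],4).round(1))
```

```text
bridge [[591.1 159.8]
 [596.  123.3]
 [468.8 101.6]
 [462.3 133.3]] [529.5455012  129.51412112]
plate -x edge [[ 453.9  174.2]
 [ 531.  -168.3]]
plate +x edge [[ 582.9  202.7]
 [ 651.  -141.9]]
hub top [[528.46478767 130.62584347]]
wing ends [[527.  173.7]
 [535.3  87.5]] [531.15859162 130.57963048]
core end [[618.2 -64.7]
 [529.9 -81.6]]
yaw 12.684939832395104
yaw 11.183912709816346
wing yaw 5.474077811543051
cup/stick [[618. 282. 130.]
 [672. 276. 130.]]
bottle [[476. 322. 190.]]
hub scene [[530.1 132.9  99. ]]
scene plate corners [[ 519.4 -164.5    4. ]
 [ 656.9 -132.9    4. ]
 [ 588.3  202.8    4. ]]
```

Fixture estimate: origin ≈(541,77), yaw ≈12.2°, screw axis ≈(529.5,130.5). The core end is at fixture y≈-153.5, so the gap is about 73 mm. The wings are at ≈1.69 rad. I'll move behind the core now.

send_rows([
  {"tz": -0.1},
  {"tz": -0.05, "tx": -0.04, "ty": -0.03},
  {"tx": -0.076, "ty": -0.065},
  {"tx": -0.076, "ty": -0.065},
  {"tx": -0.076, "ty": -0.065},
  {"tx": -0.076, "ty": -0.065},
  {"tx": -0.076, "ty": -0.065},
  {"tx": -0.076, "ty": -0.065},
  {"tx": -0.076, "ty": -0.065},
  {"tx": -0.076, "ty": -0.065},
  {"tx": -0.076, "ty": -0.065},
  {"tx": -0.076, "ty": -0.065},
])

```text
invalid input at $.motion[0]: expected keys tx, ty, tz, rx, ry, rz, gripper
```

send_rows([
  {"rz": 0.3, "gripper": 0.2},
  {"rz": 0.3, "gripper": 0.2},
  {"rz": 0.3, "gripper": 0.2},
  {"rz": 0.3, "gripper": 0.2},
  {"rz": 0.3, "gripper": 0.2},
  {"rz": 0.3, "gripper": 0.2},
  {"rz": 0.18, "gripper": 0.2},
  {"gripper": 0.2},
])

```text
invalid input at $.motion[0]: expected keys tx, ty, tz, rx, ry, rz, gripper
```

send_rows([
  {"tx": 0, "ty": 0, "tz": -0.1, "rx": 0, "ry": 0, "rz": 0, "gripper": 0.2},
  {"tx": -0.04, "ty": -0.03, "tz": -0.05, "rx": 0, "ry": 0, "rz": 0, "gripper": 0.2},
  {"tx": -0.076, "ty": -0.065, "tz": 0, "rx": 0, "ry": 0, "rz": 0, "gripper": 0.2},
  {"tx": -0.076, "ty": -0.065, "tz": 0, "rx": 0, "ry": 0, "rz": 0, "gripper": 0.2},
  {"tx": -0.076, "ty": -0.065, "tz": 0, "rx": 0, "ry": 0, "rz": 0, "gripper": 0.2},
  {"tx": -0.076, "ty": -0.065, "tz": 0, "rx": 0, "ry": 0, "rz": 0, "gripper": 0.2},
  {"tx": -0.076, "ty": -0.065, "tz": 0, "rx": 0, "ry": 0, "rz": 0, "gripper": 0.2},
  {"tx": -0.076, "ty": -0.065, "tz": 0, "rx": 0, "ry": 0, "rz": 0, "gripper": 0.2},
  {"tx": -0.076, "ty": -0.065, "tz": 0, "rx": 0, "ry": 0, "rz": 0, "gripper": 0.2},
  {"tx": -0.076, "ty": -0.065, "tz": 0, "rx": 0, "ry": 0, "rz": 0, "gripper": 0.2},
  {"tx": -0.076, "ty": -0.065, "tz": 0, "rx": 0, "ry": 0, "rz": 0, "gripper": 0.2},
  {"tx": -0.076, "ty": -0.065, "tz": 0, "rx": 0, "ry": 0, "rz": 0, "gripper": 0.2},
])

```text
time_s: 1.6
ee_pos: [454.2, 94.9, 249.8]
ee_rot: [180.0, -0.0, 161.6]
force: [0.3, 0.5, 0.2]
gripper_width: 36.5
gripper_force: 0.0
```

send_rows([
  {"tx": 0, "ty": 0, "tz": 0, "rx": 0, "ry": 0, "rz": 0.3, "gripper": 0.2},
  {"tx": 0, "ty": 0, "tz": 0, "rx": 0, "ry": 0, "rz": 0.3, "gripper": 0.2},
  {"tx": 0, "ty": 0, "tz": 0, "rx": 0, "ry": 0, "rz": 0.3, "gripper": 0.2},
  {"tx": 0, "ty": 0, "tz": 0, "rx": 0, "ry": 0, "rz": 0.3, "gripper": 0.2},
  {"tx": 0, "ty": 0, "tz": 0, "rx": 0, "ry": 0, "rz": 0.3, "gripper": 0.2},
  {"tx": 0, "ty": 0, "tz": 0, "rx": 0, "ry": 0, "rz": 0.3, "gripper": 0.2},
  {"tx": 0, "ty": 0, "tz": 0, "rx": 0, "ry": 0, "rz": 0.18, "gripper": 0.2},
  {"tx": 0, "ty": 0, "tz": 0, "rx": 0, "ry": 0, "rz": 0, "gripper": 0.2},
])

```text
time_s: 2.6
ee_pos: [453.5, 96.4, 249.7]
ee_rot: [-180.0, -0.0, 102.2]
force: [-0.0, -0.5, -0.4]
gripper_width: 36.4
gripper_force: 0.0
```

send_rows([
  {"tx": -0.095, "ty": 0.0326, "tz": 0, "rx": 0, "ry": 0, "rz": 0, "gripper": 0.2},
  {"tx": -0.095, "ty": 0.0326, "tz": 0, "rx": 0, "ry": 0, "rz": 0, "gripper": 0.2},
  {"tx": -0.095, "ty": 0.0326, "tz": 0, "rx": 0, "ry": 0, "rz": 0, "gripper": 0.2},
  {"tx": -0.095, "ty": 0.0326, "tz": 0, "rx": 0, "ry": 0, "rz": 0, "gripper": 0.2},
  {"tx": -0.095, "ty": 0.0326, "tz": 0, "rx": 0, "ry": 0, "rz": 0, "gripper": 0.2},
  {"tx": 0, "ty": 0, "tz": 0.09, "rx": 0, "ry": 0, "rz": 0, "gripper": 0.2},
  {"tx": 0, "ty": 0, "tz": 0.09, "rx": 0, "ry": 0, "rz": 0, "gripper": 0.2},
  {"tx": 0, "ty": 0, "tz": 0.09, "rx": 0, "ry": 0, "rz": 0, "gripper": 0.2},
  {"tx": 0, "ty": 0, "tz": 0.09, "rx": 0, "ry": 0, "rz": 0, "gripper": 0.2},
  {"tx": 0, "ty": 0, "tz": 0.09, "rx": 0, "ry": 0, "rz": 0, "gripper": 0.2},
  {"tx": 0, "ty": 0, "tz": 0, "rx": 0, "ry": 0, "rz": 0, "gripper": 0.2},
])

```text
time_s: 3.98
ee_pos: [580.3, -117.8, 21.7]
ee_rot: [-179.6, -0.2, 102.2]
force: [-0.2, -0.1, 1.1]
gripper_width: 36.8
gripper_force: 0.0
```

send_rows([
  {"tx": 0, "ty": 0, "tz": 0.012, "rx": 0, "ry": 0, "rz": 0, "gripper": 0.2},
  {"tx": 0, "ty": 0, "tz": 0.011, "rx": 0, "ry": 0, "rz": 0, "gripper": 0.2},
  {"tx": 0, "ty": 0, "tz": 0, "rx": 0, "ry": 0, "rz": 0, "gripper": 0.2},
])

```text
time_s: 4.35
ee_pos: [584.0, -118.6, 14.4]
ee_rot: [179.9, 0.0, 102.2]
force: [-0.6, 0.2, 0.1]
gripper_width: 36.6
gripper_force: 0.0
```

Run:
```python
from h import *
f=grab("scene"); save(f,"s1.png",(130,170,330,290),4)
```

```text
(no output)
```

View pics/s1.png

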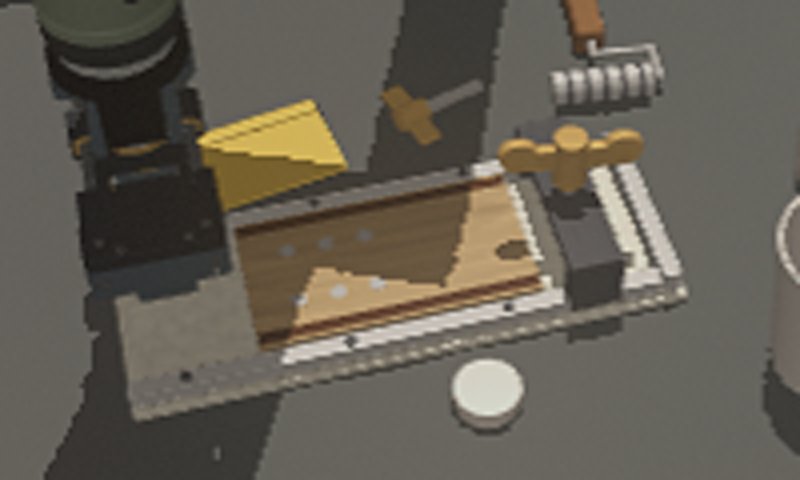

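The fingers are in the channel behind the core: gripper at crop (155,230), core's near end at crop x≈240–260. Pushing now.

send_rows([
  {"tx": 0.02, "ty": 0, "tz": 0, "rx": 0, "ry": 0, "rz": 0, "gripper": 0.2},
  {"tx": 0.02, "ty": 0, "tz": 0, "rx": 0, "ry": 0, "rz": 0, "gripper": 0.2},
  {"tx": 0.012, "ty": 0, "tz": 0, "rx": 0, "ry": 0, "rz": 0, "gripper": 0.2},
  {"tx": 0.012, "ty": 0, "tz": 0, "rx": 0, "ry": 0, "rz": 0, "gripper": 0.2},
  {"tx": 0.012, "ty": 0, "tz": 0, "rx": 0, "ry": 0, "rz": 0, "gripper": 0.2},
  {"tx": 0.012, "ty": 0, "tz": 0, "rx": 0, "ry": 0, "rz": 0, "gripper": 0.2},
  {"tx": 0.012, "ty": 0, "tz": 0, "rx": 0, "ry": 0, "rz": 0, "gripper": 0.2},
  {"tx": 0.012, "ty": 0, "tz": 0, "rx": 0, "ry": 0, "rz": 0, "gripper": 0.2},
  {"tx": 0.012, "ty": 0, "tz": 0, "rx": 0, "ry": 0, "rz": 0, "gripper": 0.2},
])

```text
time_s: 5.52
ee_pos: [570.4, -57.6, 13.5]
ee_rot: [180.0, -0.0, 102.2]
force: [0.1, 0.1, -0.2]
gripper_width: 36.6
gripper_force: 0.0
```

send_rows([
  {"tx": 0.012, "ty": 0, "tz": 0, "rx": 0, "ry": 0, "rz": 0, "gripper": 0.2},
  {"tx": 0.012, "ty": 0, "tz": 0, "rx": 0, "ry": 0, "rz": 0, "gripper": 0.2},
  {"tx": 0.012, "ty": 0, "tz": 0, "rx": 0, "ry": 0, "rz": 0, "gripper": 0.2},
  {"tx": 0.01, "ty": 0, "tz": 0, "rx": 0, "ry": 0, "rz": 0, "gripper": 0.2},
  {"tx": 0.01, "ty": 0, "tz": 0, "rx": 0, "ry": 0, "rz": 0, "gripper": 0.2},
  {"tx": 0, "ty": 0, "tz": 0, "rx": 0, "ry": 0, "rz": 0, "gripper": 0.2},
])

```text
time_s: 6.28
ee_pos: [564.5, -30.2, 13.5]
ee_rot: [-180.0, -0.0, 102.2]
force: [-0.5, -0.2, 0.2]
gripper_width: 36.5
gripper_force: 0.0
```

send_rows([
  {"tx": 0.005, "ty": 0, "tz": 0, "rx": 0, "ry": 0, "rz": 0, "gripper": 0.2},
  {"tx": 0.005, "ty": 0, "tz": 0, "rx": 0, "ry": 0, "rz": 0, "gripper": 0.2},
  {"tx": 0.005, "ty": 0, "tz": 0, "rx": 0, "ry": 0, "rz": 0, "gripper": 0.2},
  {"tx": 0.004, "ty": 0, "tz": 0, "rx": 0, "ry": 0, "rz": 0, "gripper": 0.2},
  {"tx": 0, "ty": 0, "tz": 0, "rx": 0, "ry": 0, "rz": 0, "gripper": 0.2},
])

```text
time_s: 6.9
ee_pos: [562.5, -21.1, 13.5]
ee_rot: [-180.0, -0.0, 102.2]
force: [0.2, -0.4, -0.3]
gripper_width: 36.8
gripper_force: 0.0
```

send_rows([
  {"tx": 0.004, "ty": 0, "tz": 0, "rx": 0, "ry": 0, "rz": 0, "gripper": 0.2},
  {"tx": 0, "ty": 0, "tz": 0, "rx": 0, "ry": 0, "rz": 0, "gripper": 0.2},
])

```text
time_s: 7.15
ee_pos: [562.1, -19.2, 13.5]
ee_rot: [180.0, -0.0, 102.2]
force: [0.6, 0.2, -0.2]
gripper_width: 36.8
gripper_force: 0.0
```

send_rows([
  {"tx": 0.004, "ty": 0, "tz": 0, "rx": 0, "ry": 0, "rz": 0, "gripper": 0.2},
  {"tx": 0, "ty": 0, "tz": 0, "rx": 0, "ry": 0, "rz": 0, "gripper": 0.2},
])

```text
time_s: 7.4
ee_pos: [561.6, -17.2, 13.5]
ee_rot: [-180.0, -0.0, 102.2]
force: [0.4, 0.0, 0.7]
gripper_width: 36.3
gripper_force: 0.0
```

Run:
```python
from h import *
f=grab("scene"); save(f,"s2.png",(150,170,330,290),4.4)
```

```text
(no output)
```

View pics/s2.png

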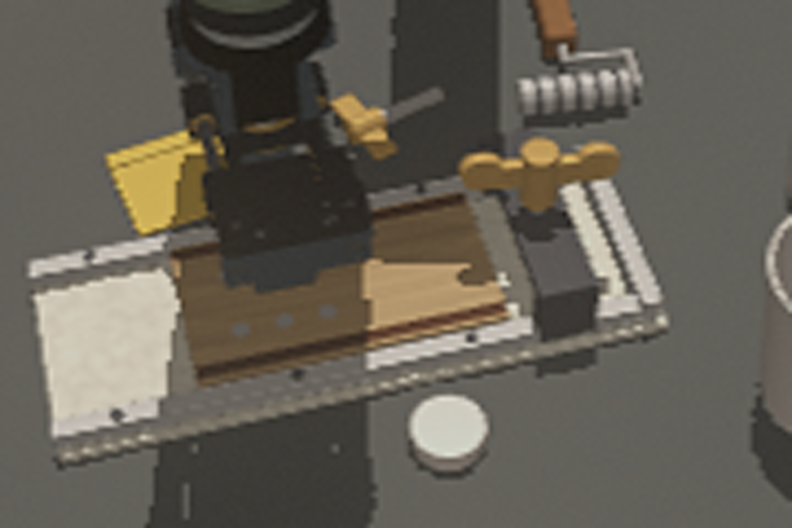

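send_rows([
  {"tx": 0.004, "ty": 0, "tz": 0, "rx": 0, "ry": 0, "rz": 0, "gripper": 0.2},
  {"tx": 0, "ty": 0, "tz": 0, "rx": 0, "ry": 0, "rz": 0, "gripper": 0.2},
])

```text
time_s: 7.7
ee_pos: [561.3, -15.3, 13.6]
ee_rot: [180.0, -0.0, 102.2]
force: [0.1, -0.0, 0.3]
gripper_width: 36.8
gripper_force: 0.0
```

Run:
```python
from h import *
f=grab("scene"); s=env.state(); p=s["ee_pos"]; print(p,s["qpos"])
P=[p,p+[0,0,80],[574,-73,22],[529.5,130.5,99],[561.6,-17.2,22]]
print(((proj(f,P)-[150,170])*4.4).round(0))
R=cv2.Rodrigues(np.array(f["rvec"],float))[0];print("cam",-R.T@np.array(f["tvec"]))
t=grab("top"); save(t,"t2.png",(205,110,345,215),5.5)
print(((proj(t,P)-[205,110])*5.5).round(0))
```

```text
[561.27637704 -15.34491719  13.54239456] [-2.74247564e+00  2.56768857e+01  1.03985792e+02  5.56851475e-03
  5.03350736e+01 -1.49157031e+01]
[[283. 297.]
 [274. 205.]
 [180. 309.]
 [535. 146.]
 [279. 288.]]
cam [1243.06118144   42.69722429  864.36592878]
[[496. 307.]
 [506. 277.]
 [582. 284.]
 [280. 327.]
 [500. 303.]]
```

View pics/t2.png

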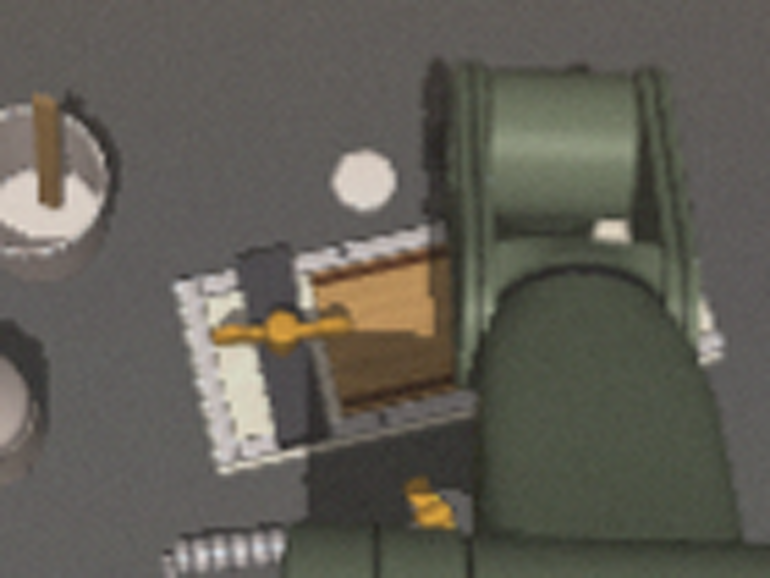

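Run:
```python
from h import *
f=grab("scene"); s=env.state(); p=s["ee_pos"]; print(s["ee_rot"],s["force"],s["torque"],s["gripper_width"])
ex=np.array([.9774,.2113,0]);ey=np.array([-.2113,.9774,0]);z=np.array([0,0,1.])
for nm,a in (("body bottom +x end",[(89,-38,79),(89,38,79)]),("body -x",[(-89,-38,79),(-89,38,79)]),("finger back tip",[(32,-16,0),(32,16,0)]),("finger back top",[(32,-16,60),(32,16,60)]),("same, z+30",[(32,-16,30),(32,16,30)])):
    print(nm,((proj(f,[p+i*ex+j*ey+k*z for i,j,k in a])-[150,170])*4.4).round(0).tolist())
save(f,"s3.png",(185,185,255,245),11)
```

```text
[ 1.79996670e+02 -4.46596343e-03  1.02163043e+02] [-0.28218384  0.15676505 -0.71794382] [-0.06319799  0.04650108 -0.04389745] 36.54997879982105
body bottom +x end [[236.0, 347.0], [380.0, 316.0]]
body -x [[179.0, 107.0], [308.0, 82.0]]
finger back tip [[266.0, 345.0], [322.0, 334.0]]
finger back top [[259.0, 278.0], [317.0, 266.0]]
same, z+30 [[263.0, 312.0], [319.0, 301.0]]
```

View pics/s3.png

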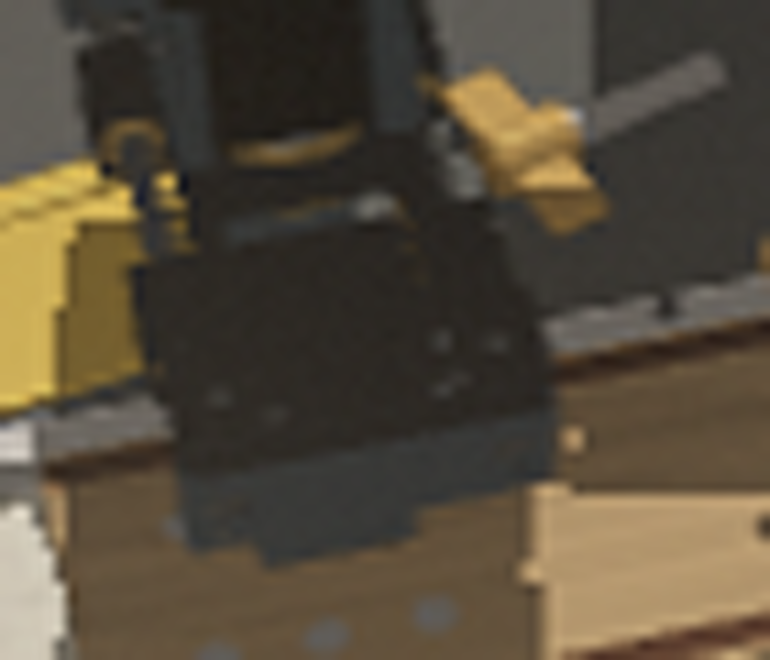

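Run:
```python
from h import *
f=np.load("scene0.npy",allow_pickle=True).item()
p=np.array([181.7,545,174.3]); ty=np.array([.316,.949,0])
print((proj(f,[p,p+45*ty,p-45*ty,p+59*ty,p-59*ty,[0,0,0],p+[0,0,79]])*1.5).round(0).tolist())
save(f,"z0.png",(370,0,480,100),7)
```

```text
[[602.0, 144.0], [625.0, 147.0], [579.0, 140.0], [632.0, 148.0], [572.0, 139.0], [331.0, 170.0], [612.0, 108.0]]
```

View pics/z0.png

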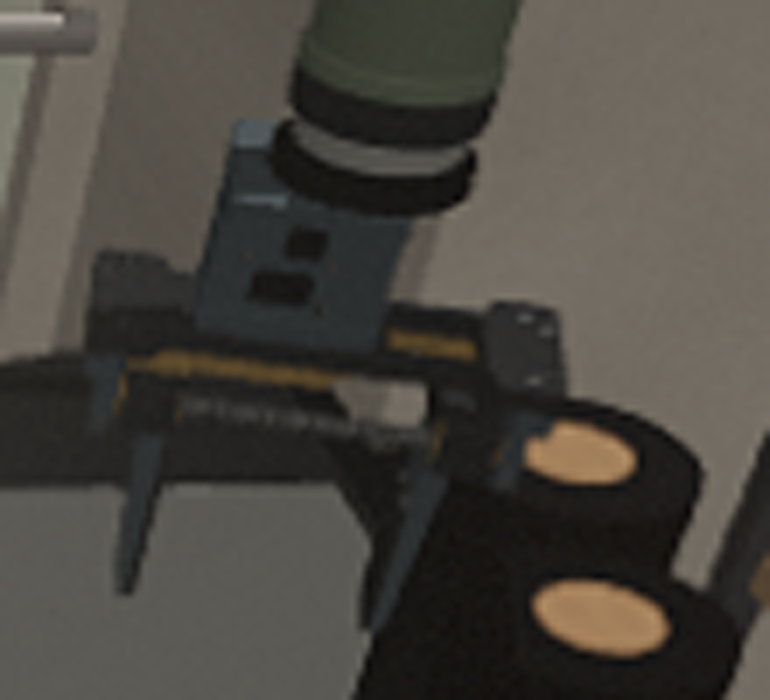

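The camera shows the fingertips about 30 mm above the reported TCP, so the fingers passed over the core, which hasn't moved. I'll go back behind it and find the channel floor by touch.

send_rows([
  {"tx": 0, "ty": 0, "tz": -0.04, "rx": 0, "ry": 0, "rz": 0, "gripper": 0.2},
  {"tx": -0.06, "ty": 0, "tz": 0, "rx": 0, "ry": 0, "rz": 0, "gripper": 0.2},
  {"tx": -0.08, "ty": 0, "tz": 0, "rx": 0, "ry": 0, "rz": 0, "gripper": 0.2},
  {"tx": -0.08, "ty": 0, "tz": 0, "rx": 0, "ry": 0, "rz": 0, "gripper": 0.2},
  {"tx": 0, "ty": 0, "tz": 0.04, "rx": 0, "ry": 0, "rz": 0, "gripper": 0.2},
  {"tx": 0, "ty": 0, "tz": 0.02, "rx": 0, "ry": 0, "rz": 0, "gripper": 0.2},
  {"tx": 0, "ty": 0, "tz": 0, "rx": 0, "ry": 0, "rz": 0, "gripper": 0.2},
])

```text
time_s: 8.72
ee_pos: [583.6, -122.4, 2.7]
ee_rot: [-179.9, -0.1, 102.2]
force: [-0.0, 0.6, 0.6]
gripper_width: 36.4
gripper_force: 0.0
```

send_rows([
  {"tx": 0, "ty": 0, "tz": 0.01, "rx": 0, "ry": 0, "rz": 0, "gripper": 0.2},
  {"tx": 0, "ty": 0, "tz": 0, "rx": 0, "ry": 0, "rz": 0, "gripper": 0.2},
])

```text
time_s: 8.98
ee_pos: [584.5, -122.5, -1.4]
ee_rot: [180.0, -0.0, 102.2]
force: [0.1, -0.2, 0.0]
gripper_width: 36.7
gripper_force: 0.0
```

send_rows([
  {"tx": 0, "ty": 0, "tz": 0.008, "rx": 0, "ry": 0, "rz": 0, "gripper": 0.2},
  {"tx": 0, "ty": 0, "tz": 0, "rx": 0, "ry": 0, "rz": 0, "gripper": 0.2},
])

```text
time_s: 9.22
ee_pos: [584.3, -122.8, -5.6]
ee_rot: [-180.0, -0.0, 102.2]
force: [-0.4, 0.1, 0.8]
gripper_width: 36.3
gripper_force: 0.0
```

send_rows([
  {"tx": 0, "ty": 0, "tz": 0.008, "rx": 0, "ry": 0, "rz": 0, "gripper": 0.2},
  {"tx": 0, "ty": 0, "tz": 0, "rx": 0, "ry": 0, "rz": 0, "gripper": 0.2},
])

```text
time_s: 9.48
ee_pos: [584.2, -122.9, -9.8]
ee_rot: [-180.0, -0.0, 102.2]
force: [0.9, -0.3, -0.4]
gripper_width: 36.5
gripper_force: 0.0
```

send_rows([
  {"tx": 0, "ty": 0, "tz": 0.006, "rx": 0, "ry": 0, "rz": 0, "gripper": 0.2},
  {"tx": 0, "ty": 0, "tz": 0, "rx": 0, "ry": 0, "rz": 0, "gripper": 0.2},
])

```text
time_s: 9.72
ee_pos: [584.3, -122.9, -12.8]
ee_rot: [-180.0, -0.0, 102.2]
force: [0.1, -0.7, 0.2]
gripper_width: 36.5
gripper_force: 0.0
```

send_rows([
  {"tx": 0, "ty": 0, "tz": 0.006, "rx": 0, "ry": 0, "rz": 0, "gripper": 0.2},
  {"tx": 0, "ty": 0, "tz": 0, "rx": 0, "ry": 0, "rz": 0, "gripper": 0.2},
])

```text
time_s: 9.98
ee_pos: [584.2, -122.9, -15.8]
ee_rot: [-180.0, -0.0, 102.2]
force: [-0.4, 0.6, 1.0]
gripper_width: 36.5
gripper_force: 0.0
```

send_rows([
  {"tx": 0, "ty": 0, "tz": 0.005, "rx": 0, "ry": 0, "rz": 0, "gripper": 0.2},
  {"tx": 0, "ty": 0, "tz": 0, "rx": 0, "ry": 0, "rz": 0, "gripper": 0.2},
])

```text
time_s: 10.22
ee_pos: [584.3, -122.9, -18.2]
ee_rot: [-180.0, -0.0, 102.2]
force: [0.3, -0.3, -0.5]
gripper_width: 36.5
gripper_force: 0.0
```

send_rows([
  {"tx": 0, "ty": 0, "tz": 0.004, "rx": 0, "ry": 0, "rz": 0, "gripper": 0.2},
  {"tx": 0, "ty": 0, "tz": 0, "rx": 0, "ry": 0, "rz": 0, "gripper": 0.2},
])

```text
time_s: 10.48
ee_pos: [584.3, -122.9, -20.1]
ee_rot: [-180.0, -0.0, 102.2]
force: [0.0, 0.4, -0.1]
gripper_width: 36.5
gripper_force: 0.0
```

send_rows([
  {"tx": 0, "ty": 0, "tz": 0.004, "rx": 0, "ry": 0, "rz": 0, "gripper": 0.2},
  {"tx": 0, "ty": 0, "tz": 0, "rx": 0, "ry": 0, "rz": 0, "gripper": 0.2},
])

```text
time_s: 10.72
ee_pos: [584.3, -122.9, -22.1]
ee_rot: [-180.0, -0.0, 102.2]
force: [-0.1, 0.0, -1.0]
gripper_width: 36.4
gripper_force: 0.0
```

send_rows([
  {"tx": 0, "ty": 0, "tz": 0.004, "rx": 0, "ry": 0, "rz": 0, "gripper": 0.2},
  {"tx": 0, "ty": 0, "tz": 0, "rx": 0, "ry": 0, "rz": 0, "gripper": 0.2},
])

```text
time_s: 10.98
ee_pos: [584.3, -122.9, -24.1]
ee_rot: [-180.0, -0.0, 102.2]
force: [-0.2, 0.4, -0.4]
gripper_width: 36.5
gripper_force: 0.0
```

send_rows([
  {"tx": 0, "ty": 0, "tz": 0.004, "rx": 0, "ry": 0, "rz": 0, "gripper": 0.2},
  {"tx": 0, "ty": 0, "tz": 0, "rx": 0, "ry": 0, "rz": 0, "gripper": 0.2},
])

```text
time_s: 11.22
ee_pos: [584.3, -122.9, -26.1]
ee_rot: [-180.0, -0.0, 102.2]
force: [0.3, -0.3, -0.6]
gripper_width: 36.4
gripper_force: 0.0
```

Run:
```python
from h import *
s=env.state(); print(s["ee_pos"],s["force"])
f=grab("scene"); save(f,"s4.png",(130,170,260,280),5.4)
```

```text
[ 584.31736436 -122.91400556  -26.14165065] [ 0.33541316 -0.34018397 -0.61213334]
```

View pics/s4.png

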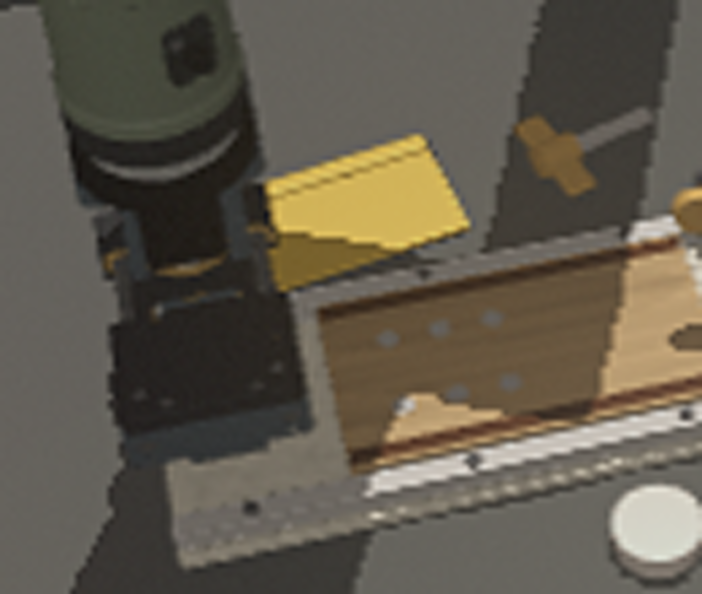

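Only the gripper's near end and a finger stub are visible, at crop (190–270, ~460). It is still behind the core, whose end is at crop x≈320–350. I'll work out the tip height from that.

Run:
```python
from h import *
f=np.load("scene0.npy",allow_pickle=True).item()
p=np.array([584.3,-122.9,0]);ex=np.array([.9774,.2113,0])
for o in(20,26,32):
  print(o,[(z,((proj(f,[p+o*ex+[0,0,z]])-[130,170])*5.4)[0].round(0).tolist()) for z in(8,20,35,50)])
# start pose: tips by two-parameter ray: closest point on tool line
for px in ((582,127.5),(634.7,135)):
  for z in (174,190,200,205,210): print(px,z,plane(f,[np.array(px)/1.5],z)[0][:2].round(0))
```

```text
20 [(8, [228.0, 454.0]), (20, [225.0, 438.0]), (35, [220.0, 418.0]), (50, [216.0, 397.0])]
26 [(8, [230.0, 464.0]), (20, [226.0, 448.0]), (35, [222.0, 428.0]), (50, [218.0, 407.0])]
32 [(8, [232.0, 474.0]), (20, [228.0, 459.0]), (35, [224.0, 439.0]), (50, [219.0, 418.0])]
(582, 127.5) 174 [120. 522.]
(582, 127.5) 190 [146. 511.]
(582, 127.5) 200 [163. 504.]
(582, 127.5) 205 [171. 500.]
(582, 127.5) 210 [179. 497.]
(634.7, 135) 174 [152. 622.]
(634.7, 135) 190 [178. 609.]
(634.7, 135) 200 [193. 600.]
(634.7, 135) 205 [201. 596.]
(634.7, 135) 210 [209. 592.]
```

send_rows([
  {"tx": 0.02, "ty": 0, "tz": 0, "rx": 0, "ry": 0, "rz": 0, "gripper": 0.2},
  {"tx": 0.02, "ty": 0, "tz": 0, "rx": 0, "ry": 0, "rz": 0, "gripper": 0.2},
  {"tx": 0.012, "ty": 0, "tz": 0, "rx": 0, "ry": 0, "rz": 0, "gripper": 0.2},
  {"tx": 0.012, "ty": 0, "tz": 0, "rx": 0, "ry": 0, "rz": 0, "gripper": 0.2},
  {"tx": 0.012, "ty": 0, "tz": 0, "rx": 0, "ry": 0, "rz": 0, "gripper": 0.2},
  {"tx": 0.012, "ty": 0, "tz": 0, "rx": 0, "ry": 0, "rz": 0, "gripper": 0.2},
  {"tx": 0.012, "ty": 0, "tz": 0, "rx": 0, "ry": 0, "rz": 0, "gripper": 0.2},
  {"tx": 0.012, "ty": 0, "tz": 0, "rx": 0, "ry": 0, "rz": 0, "gripper": 0.2},
])

```text
time_s: 12.28
ee_pos: [572.7, -68.0, -25.9]
ee_rot: [180.0, 0.0, 102.2]
force: [-0.7, -1.6, 0.5]
gripper_width: 36.6
gripper_force: 0.8
```

```bash
cat > chk.py <<'E'
from h import *
s=env.state(); print(s["time_s"],s["ee_pos"].round(1),s["force"].round(1),s["qpos"].round(1))
ex=np.array([.9774,.2113]);ey=np.array([-.2113,.9774]);o=np.array([541.1,76.7])
d=s["ee_pos"][:2]-o; print("fixture xy of TCP",d@ex,d@ey)
t=grab("top"); g=grab("scene")
# white gap sampled in scene along fixture lines: wood saturation profile along y at x=+25, +40,-40 (z=22)
for nm,f in(("scene",g),("top",t)):
  for x in(40,25,-20):
    ys=np.arange(-160,100,4); pt=proj(f,[[*(o+x*ex+y*ey),22] for y in ys])
    hsv=cv2.cvtColor(f["frame"],cv2.COLOR_RGB2HSV)
    v=hsv[pt[:,1].round().astype(int),pt[:,0].round().astype(int)]
    print(nm,x,"".join("W" if (10<a<25 and b>70 and c>50) else ("." if c>110 and b<70 else "#") for a,b,c in v.tolist()))
E
python3 chk.py
```

```text
12.275 [572.7 -68.  -25.9] [-0.7 -1.6  0.5] [ -7.9  29.6 104.1  -0.   46.3 -20.1]
fixture xy of TCP 0.3101327693082535 -148.0651477494435
scene 40 ........WWWWWWWWWWWWWWWWWWWWWWWWWWWWWWWWWWWWWWWWWWWW##########..#
scene 25 #################WWWW..WWWW##WWWWWWWWWWWWWWWWWWWWWWW########....#
scene -20 ################WWWWW##WWWW##WWWWWWWWWWWWWWWWWWWWWWW###WWW###....
top 40 ####.#####WWWWWWWWWWWWWWWWWWWWWWWWWWWWWWWWWWWWWWWW########.......
top 25 #..###.###WWWW##WWWW..WWWWWW#WWWWWWWWWWWWWWWWWWWWWWWWWWW##WWWWWWW
top -20 ############WW##WWWW##WWWWW###WWWWWWWWWWWWWWWWWWW#########.......
```

Contact: the core is moving, with about 1.6 N of drag. I'll keep pushing.

send_rows([
  {"tx": 0.012, "ty": 0, "tz": 0, "rx": 0, "ry": 0, "rz": 0, "gripper": 0.2},
  {"tx": 0.012, "ty": 0, "tz": 0, "rx": 0, "ry": 0, "rz": 0, "gripper": 0.2},
  {"tx": 0.012, "ty": 0, "tz": 0, "rx": 0, "ry": 0, "rz": 0, "gripper": 0.2},
  {"tx": 0.012, "ty": 0, "tz": 0, "rx": 0, "ry": 0, "rz": 0, "gripper": 0.2},
  {"tx": 0.012, "ty": 0, "tz": 0, "rx": 0, "ry": 0, "rz": 0, "gripper": 0.2},
  {"tx": 0.012, "ty": 0, "tz": 0, "rx": 0, "ry": 0, "rz": 0, "gripper": 0.2},
  {"tx": 0.006, "ty": 0, "tz": 0, "rx": 0, "ry": 0, "rz": 0, "gripper": 0.2},
  {"tx": 0, "ty": 0, "tz": 0, "rx": 0, "ry": 0, "rz": 0, "gripper": 0.2},
])

```text
time_s: 13.38
ee_pos: [564.2, -29.6, -26.0]
ee_rot: [-180.0, -0.0, 102.2]
force: [0.6, 0.1, -0.3]
gripper_width: 36.4
gripper_force: 0.0
```

send_rows([
  {"tx": 0.005, "ty": 0, "tz": 0, "rx": 0, "ry": 0, "rz": 0, "gripper": 0.2},
  {"tx": 0.004, "ty": 0, "tz": 0, "rx": 0, "ry": 0, "rz": 0, "gripper": 0.2},
  {"tx": 0, "ty": 0, "tz": 0, "rx": 0, "ry": 0, "rz": 0, "gripper": 0.2},
])

```text
time_s: 13.75
ee_pos: [563.4, -25.5, -26.0]
ee_rot: [-180.0, -0.0, 102.2]
force: [1.0, -0.3, -0.4]
gripper_width: 36.7
gripper_force: 0.1
```

send_rows([
  {"tx": 0.004, "ty": 0, "tz": 0, "rx": 0, "ry": 0, "rz": 0, "gripper": 0.2},
  {"tx": 0, "ty": 0, "tz": 0, "rx": 0, "ry": 0, "rz": 0, "gripper": 0.2},
])

```text
time_s: 14.0
ee_pos: [562.9, -23.5, -26.0]
ee_rot: [-180.0, -0.0, 102.2]
force: [0.3, -0.2, -0.5]
gripper_width: 36.6
gripper_force: 0.1
```

```bash
python3 chk.py
```

```text
14.0 [562.9 -23.5 -26. ] [ 0.3 -0.2 -0.5] [ -3.6  28.7 105.9   0.   45.4 -15.7]
fixture xy of TCP 0.16510226660862903 -102.5596185612641
scene 40 ..................#WWWWWWWWWWWWWWWWWWWWWWWWWWWWWWWWW#########WWW#
scene 25 ......#####################.WWWW...WWW##WWWWWWWWWWWW#########WWW#
scene -20 .......######################WWW##WWWW###WWWWWWWWWWW###WWW###WWWW
top 40 #####################WWWWWWWWWWWWWWWWWWWWWWWWWWWWW########WWWWWW.
top 25 ###############.##.###WWWW..WWWW.WWWWW##WWWWWWWWWWWWWWWW##WWWWWWW
top -20 ########################W###WWW###WWWWW#WWWWWWWWW##########WWWWW.
```

send_rows([
  {"tx": 0.005, "ty": 0, "tz": 0, "rx": 0, "ry": 0, "rz": 0, "gripper": 0.2},
  {"tx": 0.003, "ty": 0, "tz": 0, "rx": 0, "ry": 0, "rz": 0, "gripper": 0.2},
  {"tx": 0, "ty": 0, "tz": 0, "rx": 0, "ry": 0, "rz": 0, "gripper": 0.2},
])

```text
time_s: 14.48
ee_pos: [562.2, -19.6, -26.0]
ee_rot: [180.0, -0.0, 102.2]
force: [0.7, -1.2, 0.2]
gripper_width: 36.4
gripper_force: 0.1
```

send_rows([
  {"tx": 0.004, "ty": 0, "tz": 0, "rx": 0, "ry": 0, "rz": 0, "gripper": 0.2},
  {"tx": 0, "ty": 0, "tz": 0, "rx": 0, "ry": 0, "rz": 0, "gripper": 0.2},
])

```text
time_s: 14.72
ee_pos: [562.0, -17.8, -25.9]
ee_rot: [180.0, 0.0, 102.2]
force: [0.2, -1.8, -0.2]
gripper_width: 36.5
gripper_force: 0.6
```

send_rows([
  {"tx": 0.004, "ty": 0, "tz": 0, "rx": 0, "ry": 0, "rz": 0, "gripper": 0.2},
  {"tx": 0, "ty": 0, "tz": 0, "rx": 0, "ry": 0, "rz": 0, "gripper": 0.2},
])

```text
time_s: 14.98
ee_pos: [562.3, -17.7, -25.8]
ee_rot: [179.9, 0.2, 102.3]
force: [2.3, -8.2, -0.7]
gripper_width: 36.5
gripper_force: 4.0
```

Butted against the stop: 8.5 N with no further motion. Next I'll back off, rise to wing height, close the fingers, and compute the orbit for the push.

send_rows([
  {"tx": -0.012, "ty": 0, "tz": 0, "rx": 0, "ry": 0, "rz": 0, "gripper": 0.2},
  {"tx": -0.012, "ty": 0, "tz": 0, "rx": 0, "ry": 0, "rz": 0, "gripper": 0.2},
  {"tx": 0, "ty": 0, "tz": -0.05, "rx": 0, "ry": 0, "rz": 0, "gripper": 0.2},
  {"tx": 0, "ty": 0, "tz": -0.05, "rx": 0, "ry": 0, "rz": 0, "gripper": 1},
  {"tx": 0, "ty": 0, "tz": 0, "rx": 0, "ry": 0, "rz": 0, "gripper": 1},
  {"tx": 0, "ty": 0, "tz": 0, "rx": 0, "ry": 0, "rz": 0, "gripper": 1},
  {"tx": 0, "ty": 0, "tz": 0, "rx": 0, "ry": 0, "rz": 0, "gripper": 1},
])

```text
time_s: 15.85
ee_pos: [563.0, -27.5, 22.9]
ee_rot: [-179.9, -0.0, 102.2]
force: [-0.7, -0.9, -0.2]
gripper_width: 1.0
gripper_force: 0.0
```

```bash
python3 chk.py
cat > orb.py <<'E'
from h import *
import sys
# rows needed from current pose through fixture-frame offsets from the screw axis: (tx,ty) units
ex=np.array([.9774,.2113]);ey=np.array([-.2113,.9774]);A=np.array([529.5,130.5])
s=env.state();d=s["ee_pos"][:2]-A; p=np.array([d@ex,d@ey]); print("now",p.round(1),s["ee_pos"][2].round(1))
a=[float(v) for v in sys.argv[1:4]]  # from,to,step deg
for ph in np.arange(a[0],a[1]-.1,-a[2]):
    q=38*np.array([np.cos(np.radians(ph)),np.sin(np.radians(ph))]); m=(q-p)/500; p=q
    print(ph,"tx %.4f ty %.4f"%(m[1],m[0]))
E
python3 orb.py -40 -400 20
```

```text
15.85 [563.  -27.5  22.9] [-0.7 -0.9 -0.2] [ -4.   25.3 103.    0.   51.9 -16.1]
fixture xy of TCP -0.6494283232820224 -106.50066639989407
scene 40 ....................WWWWWWWWWWWWWWWWWWWWWWWWWWWWWWWW#########WWWW
scene 25 ....................WWWWWWW..WWWW...WWW...WWWWWWWWWW#########WWWW
scene -20 ......#######################WWWW###WWWW##WWWWWWWWWW###WWW###WWWW
top 40 ####################WWWWWWWWWWWWWWWWWWWWWWWWWWWWWW########WWWWWWW
top 25 ################.###WWWWWWWW.WWWW..WWWWWWWWWWWWWWWWWWWWW##WWWWWWW
top -20 ####################.##WWWW###WWW#WWWWWW##WWWWWWW##########WWWWWW
now [  -0.4 -161.6] 23.1
-40.0 tx 0.2744 ty 0.0590
-60.0 tx -0.0170 ty -0.0202
-80.0 tx -0.0090 ty -0.0248
-100.0 tx 0.0000 ty -0.0264
-120.0 tx 0.0090 ty -0.0248
-140.0 tx 0.0170 ty -0.0202
-160.0 tx 0.0229 ty -0.0132
-180.0 tx 0.0260 ty -0.0046
-200.0 tx 0.0260 ty 0.0046
-220.0 tx 0.0229 ty 0.0132
-240.0 tx 0.0170 ty 0.0202
-260.0 tx 0.0090 ty 0.0248
-280.0 tx 0.0000 ty 0.0264
-300.0 tx -0.0090 ty 0.0248
-320.0 tx -0.0170 ty 0.0202
-340.0 tx -0.0229 ty 0.0132
-360.0 tx -0.0260 ty 0.0046
-380.0 tx -0.0260 ty -0.0046
-400.0 tx -0.0229 ty -0.0132
```

send_rows([
  {"tx": 0.02, "ty": 0.03, "tz": 0, "rx": 0, "ry": 0, "rz": 0, "gripper": 1},
  {"tx": 0.04, "ty": 0.029, "tz": 0, "rx": 0, "ry": 0, "rz": 0, "gripper": 1},
  {"tx": 0.06, "ty": 0, "tz": 0, "rx": 0, "ry": 0, "rz": 0, "gripper": 1},
  {"tx": 0.06, "ty": 0, "tz": 0, "rx": 0, "ry": 0, "rz": 0, "gripper": 1},
  {"tx": 0.06, "ty": 0, "tz": 0, "rx": 0, "ry": 0, "rz": 0, "gripper": 1},
  {"tx": 0.0344, "ty": 0, "tz": 0, "rx": 0, "ry": 0, "rz": 0, "gripper": 1},
  {"tx": 0, "ty": 0, "tz": 0, "rx": 0, "ry": 0, "rz": 0, "gripper": 1},
])

```text
time_s: 16.82
ee_pos: [564.1, 113.9, 23.9]
ee_rot: [180.0, 0.0, 102.3]
force: [-0.2, 0.2, 1.2]
gripper_width: 0.2
gripper_force: 0.0
```

send_rows([
  {"tx": -0.0085, "ty": -0.0101, "tz": 0, "rx": 0, "ry": 0, "rz": 0, "gripper": 1},
  {"tx": -0.0085, "ty": -0.0101, "tz": 0, "rx": 0, "ry": 0, "rz": 0, "gripper": 1},
  {"tx": -0.0045, "ty": -0.0124, "tz": 0, "rx": 0, "ry": 0, "rz": 0, "gripper": 1},
  {"tx": -0.0045, "ty": -0.0124, "tz": 0, "rx": 0, "ry": 0, "rz": 0, "gripper": 1},
  {"tx": 0, "ty": -0.0132, "tz": 0, "rx": 0, "ry": 0, "rz": 0, "gripper": 1},
  {"tx": 0, "ty": -0.0132, "tz": 0, "rx": 0, "ry": 0, "rz": 0, "gripper": 1},
  {"tx": 0, "ty": 0, "tz": 0, "rx": 0, "ry": 0, "rz": 0, "gripper": 1},
])

```text
time_s: 17.7
ee_pos: [530.6, 92.3, 24.0]
ee_rot: [-179.9, 0.0, 102.2]
force: [-0.8, -0.6, 0.5]
gripper_width: 0.6
gripper_force: 0.1
```

```bash
cat > wing.py <<'E'
from h import *
s=env.state(); print(s["time_s"],s["ee_pos"].round(1),s["force"].round(1))
A=np.array([529.5,130.5])
for nm,zt in(("top",90),("scene",90)):
    f=grab(nm); hsv=cv2.cvtColor(f["frame"],cv2.COLOR_RGB2HSV)
    c=proj(f,[[*A,zt]])[0]
    b=((hsv[...,0]>=14)&(hsv[...,0]<=24)&(hsv[...,1]>150)&(hsv[...,2]>110))
    yy,xx=np.nonzero(b); k=np.hypot(xx-c[0],yy-c[1])<22; q=plane(f,np.c_[xx[k],yy[k]],zt)[:,:2]
    d=q-A; d=d[np.hypot(*d.T)<55]
    if len(d)<15: print(nm,"few",len(d)); continue
    m=d.mean(0); u=np.linalg.svd(d-m)[2][0]; ang=np.degrees(np.arctan2(u[1],u[0]))-12.2
    e=(d-m)@u
    print(nm,len(d),"mean",m.round(1),"theta mod180",round((-ang)%180,1),"ext",e.min().round(0),e.max().round(0))
E
python3 wing.py; python3 orb.py -100 -120 20
```

```text
17.7 [530.6  92.3  24. ] [-0.8 -0.6  0.5]
top 22 mean [19.2 21.2] theta mod180 147.9 ext -15.0 16.0
now [ -6.4 -37.5] 24.0
-100.0 tx 0.0002 ty -0.0003
-120.0 tx 0.0090 ty -0.0248Traceback (most recent call last):
  File "wing.py", line 8, in <module>
    yy,xx=np.nonzero(b); k=np.hypot(xx-c[0],yy-c[1])<22; q=plane(f,np.c_[xx[k],yy[k]],zt)[:,:2]
                                                           ~~~~~^^^^^^^^^^^^^^^^^^^^^^^^^
  File "h.py", line 10, in plane
    u=cv2.undistortPoints(p,k,d).reshape(-1,2)
      ~~~~~~~~~~~~~~~~~~~^^^^^^^
cv2.error: OpenCV(4.12.0) /io/opencv/modules/calib3d/src/undistort.dispatch.cpp:347: error: (-215:Assertion failed) CV_IS_MAT(_src) && CV_IS_MAT(_dst) && (_src->rows == 1 || _src->cols == 1) && (_dst->rows == 1 || _dst->cols == 1) && _src->cols + _src->rows - 1 == _dst->rows + _dst->cols - 1 && (CV_MAT_TYPE(_src->type) == CV_32FC2 || CV_MAT_TYPE(_src->type) == CV_64FC2) && (CV_MAT_TYPE(_dst->type) == CV_32FC2 || CV_MAT_TYPE(_dst->type) == CV_64FC2) in function 'cvUndistortPointsInternal'
```

The wing is following: θ≈145° against an expected 140°. Continuing the orbit.

send_rows([
  {"tx": 0.009, "ty": -0.0248, "tz": 0, "rx": 0, "ry": 0, "rz": 0, "gripper": 1},
  {"tx": 0.017, "ty": -0.0202, "tz": 0, "rx": 0, "ry": 0, "rz": 0, "gripper": 1},
  {"tx": 0.0229, "ty": -0.0132, "tz": 0, "rx": 0, "ry": 0, "rz": 0, "gripper": 1},
  {"tx": 0.026, "ty": -0.0046, "tz": 0, "rx": 0, "ry": 0, "rz": 0, "gripper": 1},
  {"tx": 0.026, "ty": 0.0046, "tz": 0, "rx": 0, "ry": 0, "rz": 0, "gripper": 1},
  {"tx": 0.0229, "ty": 0.0132, "tz": 0, "rx": 0, "ry": 0, "rz": 0, "gripper": 1},
  {"tx": 0.017, "ty": 0.0202, "tz": 0, "rx": 0, "ry": 0, "rz": 0, "gripper": 1},
  {"tx": 0.009, "ty": 0.0248, "tz": 0, "rx": 0, "ry": 0, "rz": 0, "gripper": 1},
  {"tx": 0, "ty": 0, "tz": 0, "rx": 0, "ry": 0, "rz": 0, "gripper": 1},
])

```text
time_s: 18.92
ee_pos: [517.3, 166.4, 23.9]
ee_rot: [179.9, -0.0, 102.2]
force: [0.7, 0.4, 0.5]
gripper_width: 0.2
gripper_force: 0.0
```

```bash
python3 wing.py 2>&1 | grep -v Err; python3 orb.py -260 -420 20
```

```text
18.925 [517.3 166.4  23.9] [0.7 0.4 0.5]
Traceback (most recent call last):
  File "wing.py", line 8, in <module>
    yy,xx=np.nonzero(b); k=np.hypot(xx-c[0],yy-c[1])<22; q=plane(f,np.c_[xx[k],yy[k]],zt)[:,:2]
                                                           ~~~~~^^^^^^^^^^^^^^^^^^^^^^^^^
  File "h.py", line 10, in plane
    u=cv2.undistortPoints(p,k,d).reshape(-1,2)
      ~~~~~~~~~~~~~~~~~~~^^^^^^^
cv2.error: OpenCV(4.12.0) /io/opencv/modules/calib3d/src/undistort.dispatch.cpp:347: error: (-215:Assertion failed) CV_IS_MAT(_src) && CV_IS_MAT(_dst) && (_src->rows == 1 || _src->cols == 1) && (_dst->rows == 1 || _dst->cols == 1) && _src->cols + _src->rows - 1 == _dst->rows + _dst->cols - 1 && (CV_MAT_TYPE(_src->type) == CV_32FC2 || CV_MAT_TYPE(_src->type) == CV_64FC2) && (CV_MAT_TYPE(_dst->type) == CV_32FC2 || CV_MAT_TYPE(_dst->type) == CV_64FC2) in function 'cvUndistortPointsInternal'

now [-5.  37.3] 23.9
-260.0 tx 0.0002 ty -0.0032
-280.0 tx 0.0000 ty 0.0264
-300.0 tx -0.0090 ty 0.0248
-320.0 tx -0.0170 ty 0.0202
-340.0 tx -0.0229 ty 0.0132
-360.0 tx -0.0260 ty 0.0046
-380.0 tx -0.0260 ty -0.0046
-400.0 tx -0.0229 ty -0.0132
-420.0 tx -0.0170 ty -0.0202
```

send_rows([
  {"tx": 0, "ty": 0.0232, "tz": 0, "rx": 0, "ry": 0, "rz": 0, "gripper": 1},
  {"tx": -0.009, "ty": 0.0248, "tz": 0, "rx": 0, "ry": 0, "rz": 0, "gripper": 1},
  {"tx": -0.017, "ty": 0.0202, "tz": 0, "rx": 0, "ry": 0, "rz": 0, "gripper": 1},
  {"tx": -0.0229, "ty": 0.0132, "tz": 0, "rx": 0, "ry": 0, "rz": 0, "gripper": 1},
  {"tx": -0.026, "ty": 0.0046, "tz": 0, "rx": 0, "ry": 0, "rz": 0, "gripper": 1},
  {"tx": -0.026, "ty": -0.0046, "tz": 0, "rx": 0, "ry": 0, "rz": 0, "gripper": 1},
  {"tx": -0.0229, "ty": -0.0132, "tz": 0, "rx": 0, "ry": 0, "rz": 0, "gripper": 1},
  {"tx": 0, "ty": 0, "tz": 0, "rx": 0, "ry": 0, "rz": 0, "gripper": 1},
])

```text
time_s: 19.98
ee_pos: [561.5, 111.0, 24.1]
ee_rot: [-180.0, 0.0, 102.1]
force: [-0.0, -0.2, -0.2]
gripper_width: 0.2
gripper_force: 0.0
```

```bash
sed -i 's/    yy,xx=np.nonzero(b); k=\(.*\)<22; /    yy,xx=np.nonzero(b); k=\1<22\n    if k.sum()<6: print(nm,"none"); continue\n    /' wing.py; python3 wing.py; python3 orb.py -400 -480 10
```

```text
19.975 [561.5 111.   24.1] [-0.  -0.2 -0.2]
top 19 mean [-12.   30.6] theta mod180 79.2 ext -11.0 10.0
scene none
now [ 27.8 -24.9] 24.2
-400.0 tx 0.0009 ty 0.0026
-410.0 tx -0.0094 ty -0.0094
-420.0 tx -0.0076 ty -0.0109
-430.0 tx -0.0056 ty -0.0120
-440.0 tx -0.0034 ty -0.0128
-450.0 tx -0.0012 ty -0.0132
-460.0 tx 0.0012 ty -0.0132
-470.0 tx 0.0034 ty -0.0128
-480.0 tx 0.0056 ty -0.0120
```

send_rows([
  {"tx": -0.0085, "ty": -0.0068, "tz": 0, "rx": 0, "ry": 0, "rz": 0, "gripper": 1},
  {"tx": -0.0076, "ty": -0.0109, "tz": 0, "rx": 0, "ry": 0, "rz": 0, "gripper": 1},
  {"tx": -0.0056, "ty": -0.012, "tz": 0, "rx": 0, "ry": 0, "rz": 0, "gripper": 1},
  {"tx": -0.0034, "ty": -0.0128, "tz": 0, "rx": 0, "ry": 0, "rz": 0, "gripper": 1},
  {"tx": 0, "ty": 0, "tz": 0, "rx": 0, "ry": 0, "rz": 0, "gripper": 1},
])

```text
time_s: 20.7
ee_pos: [543.4, 95.2, 24.1]
ee_rot: [-180.0, 0.0, 102.2]
force: [-0.4, -0.5, -0.1]
gripper_width: 0.3
gripper_force: 0.1
```

send_rows([
  {"tx": -0.001, "ty": -0.0066, "tz": 0, "rx": 0, "ry": 0, "rz": 0, "gripper": 1},
  {"tx": 0, "ty": 0, "tz": 0, "rx": 0, "ry": 0, "rz": 0, "gripper": 1},
])

```text
time_s: 20.95
ee_pos: [540.9, 94.4, 24.1]
ee_rot: [180.0, -0.0, 102.2]
force: [0.8, 1.1, 0.1]
gripper_width: 0.1
gripper_force: 0.4
```

```bash
python3 wing.py; python3 orb.py -445 -485 5
```

```text
20.95 [540.9  94.4  24.1] [0.8 1.1 0.1]
top 27 mean [10.6 24.8] theta mod180 129.9 ext -17.0 16.0
scene none
now [  3.5 -37.7] 24.0
-445.0 tx -0.0004 ty -0.0004
-450.0 tx -0.0003 ty -0.0066
-455.0 tx 0.0003 ty -0.0066
-460.0 tx 0.0009 ty -0.0066
-465.0 tx 0.0014 ty -0.0065
-470.0 tx 0.0020 ty -0.0063
-475.0 tx 0.0025 ty -0.0061
-480.0 tx 0.0031 ty -0.0059
-485.0 tx 0.0036 ty -0.0056
```

send_rows([
  {"tx": -0.0002, "ty": -0.0035, "tz": 0, "rx": 0, "ry": 0, "rz": 0, "gripper": 1},
  {"tx": 0, "ty": 0, "tz": 0, "rx": 0, "ry": 0, "rz": 0, "gripper": 1},
])

```text
time_s: 21.3
ee_pos: [539.4, 94.0, 24.1]
ee_rot: [180.0, -0.0, 102.2]
force: [0.8, 1.3, 0.9]
gripper_width: 0.1
gripper_force: 0.5
```

send_rows([
  {"tx": 0, "ty": -0.0035, "tz": 0, "rx": 0, "ry": 0, "rz": 0, "gripper": 1},
  {"tx": 0, "ty": 0, "tz": 0, "rx": 0, "ry": 0, "rz": 0, "gripper": 1},
])

```text
time_s: 21.55
ee_pos: [537.5, 93.6, 24.0]
ee_rot: [-180.0, -0.0, 102.2]
force: [0.8, 0.3, 0.3]
gripper_width: 0.3
gripper_force: 0.5
```

send_rows([
  {"tx": 0.0001, "ty": -0.0035, "tz": 0, "rx": 0, "ry": 0, "rz": 0, "gripper": 1},
  {"tx": 0, "ty": 0, "tz": 0, "rx": 0, "ry": 0, "rz": 0, "gripper": 1},
])

```text
time_s: 21.8
ee_pos: [535.7, 93.2, 24.0]
ee_rot: [-180.0, -0.0, 102.2]
force: [0.6, 0.8, 0.1]
gripper_width: 0.5
gripper_force: 0.5
```

```bash
python3 wing.py
```

```text
21.8 [535.7  93.2  24. ] [0.6 0.8 0.1]
top 24 mean [15.7 24.4] theta mod180 137.7 ext -15.0 16.0
scene none
```

send_rows([
  {"tx": 0.0003, "ty": -0.0035, "tz": 0, "rx": 0, "ry": 0, "rz": 0, "gripper": 1},
  {"tx": 0, "ty": 0, "tz": 0, "rx": 0, "ry": 0, "rz": 0, "gripper": 1},
])

```text
time_s: 22.15
ee_pos: [534.0, 93.0, 24.1]
ee_rot: [-180.0, -0.0, 102.2]
force: [1.3, 0.3, -0.2]
gripper_width: 0.1
gripper_force: 0.5
```

send_rows([
  {"tx": 0.0004, "ty": -0.0035, "tz": 0, "rx": 0, "ry": 0, "rz": 0, "gripper": 1},
  {"tx": 0, "ty": 0, "tz": 0, "rx": 0, "ry": 0, "rz": 0, "gripper": 1},
])

```text
time_s: 22.4
ee_pos: [532.2, 92.9, 24.1]
ee_rot: [-180.0, -0.0, 102.2]
force: [2.5, 0.5, 0.4]
gripper_width: 0.6
gripper_force: 0.5
```

send_rows([
  {"tx": 0.0005, "ty": -0.0035, "tz": 0, "rx": 0, "ry": 0, "rz": 0, "gripper": 1},
  {"tx": 0, "ty": 0, "tz": 0, "rx": 0, "ry": 0, "rz": 0, "gripper": 1},
])

```text
time_s: 22.65
ee_pos: [530.4, 92.7, 24.0]
ee_rot: [-180.0, -0.0, 102.2]
force: [2.0, -0.9, -0.9]
gripper_width: 0.8
gripper_force: 0.5
```

```bash
python3 wing.py
```

```text
22.65 [530.4  92.7  24. ] [ 2.  -0.9 -0.9]
top 20 mean [18.9 22.2] theta mod180 148.7 ext -14.0 16.0
scene none
```

send_rows([
  {"tx": 0.0007, "ty": -0.0035, "tz": 0, "rx": 0, "ry": 0, "rz": 0, "gripper": 1},
  {"tx": 0, "ty": 0, "tz": 0, "rx": 0, "ry": 0, "rz": 0, "gripper": 1},
])

```text
time_s: 23.0
ee_pos: [528.7, 92.7, 24.0]
ee_rot: [-180.0, -0.0, 102.2]
force: [1.4, -0.1, 0.5]
gripper_width: 0.2
gripper_force: 0.5
```

send_rows([
  {"tx": 0.0007, "ty": -0.0035, "tz": 0, "rx": 0, "ry": 0, "rz": 0, "gripper": 1},
  {"tx": 0, "ty": 0, "tz": 0, "rx": 0, "ry": 0, "rz": 0, "gripper": 1},
])

```text
time_s: 23.25
ee_pos: [526.8, 92.7, 24.0]
ee_rot: [-180.0, -0.0, 102.2]
force: [1.5, 0.6, 0.4]
gripper_width: 0.5
gripper_force: 0.5
```

send_rows([
  {"tx": 0.0008, "ty": -0.0033, "tz": 0, "rx": 0, "ry": 0, "rz": 0, "gripper": 1},
  {"tx": 0, "ty": 0, "tz": 0, "rx": 0, "ry": 0, "rz": 0, "gripper": 1},
])

```text
time_s: 23.5
ee_pos: [525.1, 92.7, 24.0]
ee_rot: [-180.0, -0.0, 102.2]
force: [0.7, -0.9, 0.6]
gripper_width: 0.2
gripper_force: 0.5
```

send_rows([
  {"tx": 0.001, "ty": -0.0033, "tz": 0, "rx": 0, "ry": 0, "rz": 0, "gripper": 1},
  {"tx": 0, "ty": 0, "tz": 0, "rx": 0, "ry": 0, "rz": 0, "gripper": 1},
])

```text
time_s: 23.75
ee_pos: [523.4, 92.9, 24.0]
ee_rot: [-180.0, -0.0, 102.2]
force: [0.7, -0.7, -0.2]
gripper_width: 0.3
gripper_force: 0.5
```

send_rows([
  {"tx": 0.0011, "ty": -0.0033, "tz": 0, "rx": 0, "ry": 0, "rz": 0, "gripper": 1},
  {"tx": 0, "ty": 0, "tz": 0, "rx": 0, "ry": 0, "rz": 0, "gripper": 1},
])

```text
time_s: 24.0
ee_pos: [521.7, 93.1, 24.0]
ee_rot: [-180.0, -0.0, 102.2]
force: [0.3, -0.5, -0.2]
gripper_width: 0.3
gripper_force: 0.5
```

```bash
python3 wing.py; python3 orb.py -480 -485 5
```

```text
24.0 [521.7  93.1  24. ] [ 0.3 -0.5 -0.2]
top few 12
scene none
now [-15.5 -34.9] 24.0
-480.0 tx 0.0041 ty -0.0069
-485.0 tx 0.0036 ty -0.0056
```

send_rows([
  {"tx": 0.0016, "ty": -0.0031, "tz": 0, "rx": 0, "ry": 0, "rz": 0, "gripper": 1},
  {"tx": 0, "ty": 0, "tz": 0, "rx": 0, "ry": 0, "rz": 0, "gripper": 1},
])

```text
time_s: 24.35
ee_pos: [521.0, 93.5, 24.2]
ee_rot: [179.9, 0.0, 102.2]
force: [3.3, -1.3, -1.6]
gripper_width: 0.5
gripper_force: 1.4
```

send_rows([
  {"tx": 0.0017, "ty": -0.003, "tz": 0, "rx": 0, "ry": 0, "rz": 0, "gripper": 1},
  {"tx": 0, "ty": 0, "tz": 0, "rx": 0, "ry": 0, "rz": 0, "gripper": 1},
])

```text
time_s: 24.6
ee_pos: [520.8, 93.7, 24.3]
ee_rot: [179.8, 0.1, 102.2]
force: [6.4, -2.9, -2.6]
gripper_width: 0.3
gripper_force: 3.0
```

send_rows([
  {"tx": 0.0018, "ty": -0.003, "tz": 0, "rx": 0, "ry": 0, "rz": 0, "gripper": 1},
  {"tx": 0, "ty": 0, "tz": 0, "rx": 0, "ry": 0, "rz": 0, "gripper": 1},
])

```text
time_s: 24.85
ee_pos: [520.7, 93.9, 24.4]
ee_rot: [179.6, 0.1, 102.2]
force: [9.3, -4.3, -5.1]
gripper_width: 0.2
gripper_force: 4.5
```

The force has risen to about 11 N with no motion, so the screw is on its stop. Retreating and checking.

send_rows([
  {"tx": -0.01, "ty": 0.004, "tz": 0, "rx": 0, "ry": 0, "rz": 0, "gripper": 1},
  {"tx": -0.03, "ty": 0.01, "tz": 0, "rx": 0, "ry": 0, "rz": 0, "gripper": 1},
  {"tx": -0.06, "ty": 0, "tz": 0, "rx": 0, "ry": 0, "rz": 0, "gripper": 1},
  {"tx": -0.06, "ty": 0, "tz": -0.05, "rx": 0, "ry": 0, "rz": 0, "gripper": 1},
  {"tx": -0.08, "ty": 0, "tz": -0.08, "rx": 0, "ry": 0, "rz": 0, "gripper": 1},
  {"tx": -0.08, "ty": 0, "tz": -0.08, "rx": 0, "ry": 0, "rz": 0, "gripper": 1},
  {"tx": -0.08, "ty": 0, "tz": -0.08, "rx": 0, "ry": 0, "rz": 0, "gripper": 1},
  {"tx": -0.08, "ty": 0, "tz": 0, "rx": 0, "ry": 0, "rz": 0, "gripper": 1},
  {"tx": 0, "ty": 0, "tz": 0, "rx": 0, "ry": 0, "rz": 0, "gripper": 1},
  {"tx": 0, "ty": 0, "tz": 0, "rx": 0, "ry": 0, "rz": 0, "gripper": 1},
])

```text
time_s: 26.1
ee_pos: [573.3, -138.2, 168.3]
ee_rot: [-179.9, -0.1, 102.1]
force: [-0.1, 0.0, -0.0]
gripper_width: 0.5
gripper_force: 0.0
```

```bash
python3 wing.py
python3 - <<'E'
from h import *
save(grab("top"),"fin.png",(205,110,345,215),5.5)
E
```

```text
26.1 [ 573.3 -138.2  168.3] [-0.1  0.  -0. ]
top 73 mean [ 0.2 -0.1] theta mod180 156.1 ext -44.0 44.0
scene none
```

View pics/fin.png

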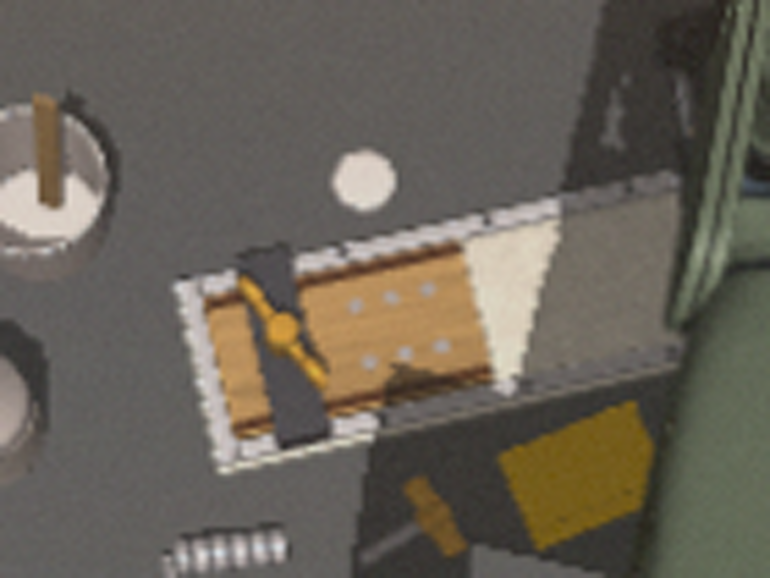

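The core (crop x≈205–490) butts against the stop bar at the left. The wings, centred at crop (283,330), lie at 156°+360° ≈ 9.0 rad, which is the stop, and the bystanders are where they were. Handing in.

```bash
python3 -c "
from workcell import env
print(env.job_done())"
```

```text
the job is handed in; nothing more can be done
None
```

The job is handed in: the core is against the end stop, the wing screw is down on its stop (about 9.0 rad by camera) and the hand is clear; the hand-in returned no verdict, and I had no direct reading of the foot's force on the wood.

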